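# Show a visitor how to draw a drink

### The arm

A 6-joint arm with a two-finger parallel gripper is mounted at the origin on the work surface. World frame = base frame: x ahead of the robot, y to its left, z up, the work surface at z = 0. Lengths are in mm, angles in rad, forces in N, time in s.
With the tool pointing down it reaches from about 275 to 825 mm from the base axis. Payload 4.9 kg.
Tool frame: the origin (TCP) lies at the very end of the fingers, on their centre line; the grasp point (between the pads) lies 19 mm behind it; z points along the fingers, y is the line along which they close (so a half turn about z gives the same grasp; the last joint's range is limited). The gripper opens to 85 mm and grips with 20 to 120 N. Pads are 22 mm wide; open, the fingers measure 114 mm over their backs; the gripper's body (76 mm by 85 mm) begins 54 mm behind the grasp point. The pads swing forward as they close: fully open they stand 13 mm farther back than shut.
Start: joints at [-1.458, 0.326, -0.193, 1.052, 0, 1.437], TCP at [134.377, -533.349, 231.281] pointing down, gripper open.
Joint ranges: [-2.65, 2.65], [-0.97, 1.79], [-1.3, 1.35], [-1.93, 2.1], [-1.47, 1.37], [-3.14, 3.14]. Speed limits (rad/s): [2.57, 2.57, 3.14, 3.14, 3.14, 3.14].

### API

Orientations are given as [roll, pitch, yaw] about the fixed x, y, z axes, in that order (R = Rz(yaw) Ry(pitch) Rx(roll)).
In Python, from bench import bot, solve_ik, imaging gives the robot as it stands. Calls block until the motion is done:
- bot.move_ptp(position, orientation): joint-space move of the TCP to a pose.
- bot.movel(position, rot=None, max_speed=150, threshold=None): straight line of the TCP; rot=None keeps the orientation; max_speed is the mean speed in mm/s. With threshold (N) it stops when the force on the tool has changed by that much, and returns True; else False.
- bot.move_j(angles): joint-space move.
- bot.grip(opening, effort=None): opening from 0.0 (shut) to 1.0 (fully open); effort is the grip in N (None keeps the last); returns when the fingers have stopped.
- bot.dwell(seconds).
- solve_ik(position, orientation): joint angles nearest the present ones, or None.
- bot.get_state(): the state.
- imaging.capture(name): name is "side" or "top" or "wrist"; returns the picture (480x640x3 uint8, blue, green, red); there is no depth.
- imaging.camera_model(name): a dict with "K" (3x3 intrinsics, pixels), "position" and "rotation" of the camera in the world. Camera axes: x right, y up, looking along -z (the intrinsics and any distortion apply to the point x, -y, -z); pixel columns grow to the right and rows downward; lengths in mm; the calibration is good to about 2 mm. A picture is of the moment at which its call begins: read the wrist's pose just before it. camera_model takes no time and is no camera call; for the wrist camera it gives the pose at the moment of the call.
A pose or a line that the arm cannot do raises bot.IKError and nothing moves.
- bot.sign_off(): hands the job in; it is judged then, once.
The state is a dict: "t": time; "qpos": joint angles; "joint_velocities": joint speeds; "effort": joint torques, N m; "tcp_pos": TCP position; "orientation": TCP orientation; "contact_force": force on the tool from outside, world axes, zero at the start; "wrist_torque": the same for the moment, N m; "opening": opening from 0.0 (shut) to 1.0 (fully open); "gripper_force": force on a finger pad.
Only numpy, scipy, OpenCV 4.12 (cv2) and the standard library are available. Lean on these libraries where they do the work, as an engineer would, in place of code of your own. Each camera call takes 0.05 s, during which the arm holds its last target. There are 200 camera calls.

### The job

Show a visitor how to get a drink of water: with the fingertips push the purifier's toggle switch all the way over to its on side (the green dot), then point down at the middle of the steel cup's mouth and stay for two seconds, a few centimetres above it, to show which cup to use. Then point the same way at the middle of the wooden trivet, where the full cup goes, stay two seconds and finish while still pointing there. Do not touch the cup or the trivet, and leave all the other things where they stand.

Things in the scene. Friction and masses are not known exactly. Their poses are not given: they have to be found in the camera images.
- purifier: White purifier tower, fixed; origin on the counter straight below the red toggle lever's pivot. In its frame, mm: column x 210..370, y -170..70, 430 high, blue cap to 460; foot 30 high, x 80..370, same y, with a tongue x -50..85, y -55..55 for the switch; steel spout out to x 155 at y -110, z 226..269. Red dot (off) at y +43, green dot (on) at y -43 beside the switch.
- switch (a joint): Angle of the toggle lever, rad. 0 = fully off, leaning 0.5 rad towards the purifier's own +y; 1.0 = fully on, leaning 0.5 rad towards the purifier's own -y; 0.5 = upright. Stays where it is left, moves with light friction (a few newtons or less at the tip), with a firm stop at both ends. May start up to 0.15 from off.
- switch_tip (a point): Top end of the toggle lever, which is about 60 mm long from its pivot to this point (the pivot lies 52 mm above the counter, over the purifier's origin); the tip travels some 58 mm along the purifier's y from off to on.
- steel_cup: Steel cup, 76 mm across the mouth, 85 mm high, loose, origin at the centre of its underside. The only steel vessel on the counter.
- steel_cup_rim (a point): Centre of the steel cup's mouth, at rim height; z up.
- trivet: Round wooden trivet, 140 mm across, 12 mm thick, loose, dark grooves on top, origin at the centre of its underside.
- trivet_top (a point): Centre of the trivet's upper face; z up.
- tumbler_a: Orange plastic tumbler, 72 mm across, 110 mm high, origin at the centre of its underside. Stands loose; leave alone.
- tumbler_b: Second orange plastic tumbler, same size, origin at the centre of its underside. Stands loose; leave alone.
- tea_cup: Blue ceramic tea cup, 72 mm across, 60 mm high, origin at the centre of its underside. Stands loose; leave alone.
- decanter: Glass decanter with a blue twist cap, 110 mm across its body, narrow neck, 230 mm high, origin at the centre of its underside. Stands loose; leave alone.
- tea_jar: Jar with a red cap, 80 mm across, 120 mm high, origin at the centre of its underside. Stands loose; leave alone.

How it is judged (in metres and radians):
On the way, in this order (a step that is already met when the one before it is completed fails the run):
1. the toggle switch is pushed over to on (value of joint switch above 0.85 rad), for 0.2 s.
2. the fingertips point at the steel cup from just above its mouth for about two seconds (horizontal distance between the grasp point and steel_cup_rim below 0.03 m and z of the grasp point in the frame of steel_cup_rim between 0.022 and 0.085 m and value of joint switch above 0.85 rad), for 1.7 s.
3. the fingertips point at the trivet from just above it for about two seconds (horizontal distance between the grasp point and trivet_top below 0.035 m and z of the grasp point in the frame of trivet_top between 0.022 and 0.085 m and value of joint switch above 0.85 rad), for 1.7 s.
At the end, for the whole second after the job is handed in: Switch on (above 0.85 rad); grasp point within 35 mm sideways of the trivet's middle and 22 to 85 mm above it (30 mm and the same heights when over the cup's mouth); cup, trivet and bystanders within 10 mm of their starts (all of step 3 and linear speed of steel_cup below 0.01 m/s and distance of each of tumbler_a, tumbler_b, tea_cup, decanter, tea_jar, steel_cup, trivet from where it was at the start of the episode below 0.01 m); the robot touches nothing.
It fails at once if the steel cup is touched by the robot (contact force between any of the fingers, the arm and steel_cup above 0.3 N).
It fails at once if the trivet is touched by the robot (contact force between any of the fingers, the arm and trivet above 0.3 N).
It fails at once if a thing on the counter is moved, lifted or carried (over 10 mm) (distance of any of tumbler_a, tumbler_b, tea_cup, decanter, tea_jar, steel_cup, trivet from where it was at the start of the episode above 0.01 m).
It also fails if it takes over 62 s, if anything falls off the work surface, if the arm or the gripper's body presses on something with over 40 N, if the wrist force passes 120 N, or if a joint passes its speed limit or range.

## Working session

There is one attempt and no reset: what is moved stays moved. The work goes in short steps, each a Python script; the robot and the scene stay as the last script left them, time stands still between calls to the robot, and variables do not carry over. Pictures are saved under pics/ and viewed, at most 10 in all, crops included, and the job is handed in when it is done.

```bash
mkdir -p pics; ls; python3 - <<'E'
from bench import bot, imaging
import cv2
for n in("top","side"):
    im=imaging.capture(n); cv2.imwrite(f"pics/{n}1.png",im)
    m=imaging.camera_model(n); print(n,{k:(v.tolist() if hasattr(v,'tolist') else v) for k,v in m.items()})
print(bot.get_state())
E
```

```text
pics
top {'K': [[461.4779682279269, 0.0, 316.1239113440543], [0.0, 461.4779682279269, 242.03316143394997], [0.0, 0.0, 1.0]], 'position': [411.90561762726236, -90.91424861007675, 989.9837149253885], 'rotation': [0.1805032838446099, 0.021288291848228447, -1.571356682516532]}
side {'K': [[534.3124494371365, 0.0, 325.45197483892593], [0.0, 534.3124494371365, 237.21335297778145], [0.0, 0.0, 1.0]], 'position': [179.9871256514749, 504.68361164934583, 968.409548762381], 'rotation': [0.6953805603700343, -0.016846210122676286, -2.5449777542359167]}
{'t': 0.1, 'qpos': array([-1.45813976e+00,  3.26896624e-01, -1.93483875e-01,  1.05199821e+00,
       -2.46565757e-05,  1.43662481e+00]), 'joint_velocities': array([-6.11220389e-04, -6.73020131e-04,  1.11192049e-03,  3.71865898e-05,
       -1.05122901e-03, -1.54654157e-04]), 'effort': array([ 4.39333226e-04, -4.44240081e+01,  2.63037962e+01,  7.90902675e-03,
       -1.25734632e-04,  8.41871042e-06]), 'tcp_pos': array([ 134.34081549, -532.80155859,  230.56551362]), 'orientation': array([-3.14002119e+00, -1.87239677e-04,  2.46827954e-01]), 'contact_force': array([-0.03483974, -0.13421032,  0.12026231]), 'wrist_torque': array([-0.00087544, -0.02633343, -0.00988906]), 'gripper_force': 0.0, 'opening': 1.0014479386325819}
```

View pics/top1.png

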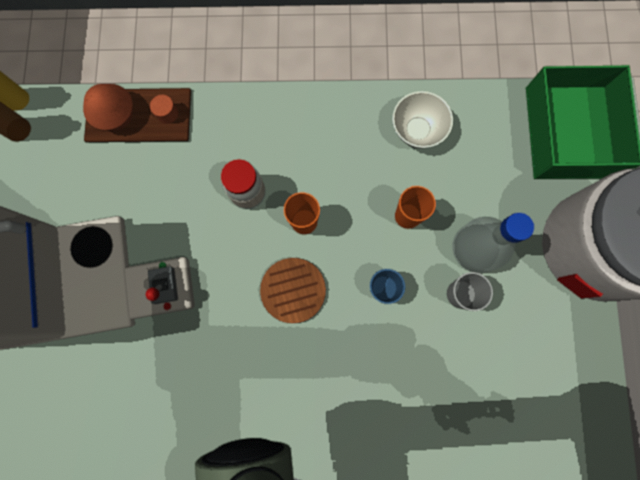

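View pics/side1.png

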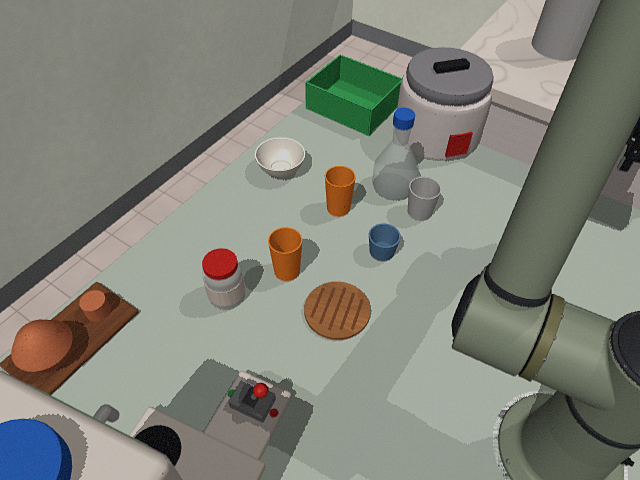

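Top view: the red lever ball is at about (152,294), with the red dot at (167,306) and the green dot at (162,265). The trivet is at (293,290), the steel cup's mouth at (473,291), the tea cup at (387,286) and the decanter left of the cup's far side at (490,245). The side view shows the ball at (260,391), the trivet at (338,310) and the cup's mouth at (424,186).

```bash
cat > h.py <<'E'
import cv2, numpy as np
from scipy.spatial.transform import Rotation as R
from bench import bot, imaging, solve_ik
def ray(n,px):
    m=imaging.camera_model(n); K=np.array(m["K"]); d=np.linalg.inv(K)@[px[0],px[1],1]
    M=np.array(m["rotation"]); M=M if M.ndim==2 else R.from_euler("xyz",M).as_matrix()
    return np.array(m["position"]), M@[d[0],-d[1],-d[2]]
def plane(n,px,z):
    p,d=ray(n,px); return p+d*(z-p[2])/d[2]
def cross(a,b):
    (p,d),(q,e)=ray("top",a),ray("side",b)
    s=np.linalg.lstsq(np.c_[d,-e],q-p,rcond=None)[0]; A,B=p+s[0]*d,q+s[1]*e
    return (A+B)/2, np.linalg.norm(A-B)
def blobs(im,box,lo,hi,amin=4):
    x0,y0,x1,y1=box; h=cv2.cvtColor(im[y0:y1,x0:x1],cv2.COLOR_BGR2HSV)
    n,_,st,c=cv2.connectedComponentsWithStats(cv2.inRange(h,lo,hi))
    return [(c[i]+[x0,y0],st[i,4],st[i,2:4]) for i in range(1,n) if st[i,4]>=amin]
E
python3 - <<'E'
from h import *
np.set_printoptions(precision=1,suppress=True)
t,s=cv2.imread("pics/top1.png"),cv2.imread("pics/side1.png")
for n,im,b in(("t",t,(130,250,205,320)),("s",s,(215,365,300,430))):
    for k,lo,hi in(("redA",(0,130,60),(8,255,255)),("redB",(172,130,60),(180,255,255)),("green",(45,90,30),(90,255,255))):
        for c,a,w in blobs(im,b,lo,hi): print(n,k,c,a,w)
for n,im,b in(("top",t,(250,245,340,335)),("side",s,(290,270,385,350))):
    h=cv2.cvtColor(im,cv2.COLOR_BGR2HSV); m=np.zeros(h.shape[:2],np.uint8); x0,y0,x1,y1=b
    m[y0:y1,x0:x1]=cv2.inRange(h,(0,90,20),(25,255,255))[y0:y1,x0:x1]
    c=max(cv2.findContours(m,0,1)[0],key=cv2.contourArea); e=cv2.fitEllipse(cv2.convexHull(c)); print(n,"trivet",e,plane(n,e[0],10))
cv2.imwrite("pics/crops.png",np.vstack([np.hstack([cv2.resize(t[265:315,440:505],(400,300)),cv2.resize(s[170:225,398:450],(400,300))]),np.hstack([cv2.resize(t[250:320,130:205],(400,300)),cv2.resize(s[365:430,215:300],(400,300))])]))
E
```

```text
t redA [150.5 293.8] 106 [10 13]
t redA [166.1 306.1] 27 [6 7]
t green [161.8 264.8] 32 [7 6]
s redA [260. 390.] 176 [15 15]
s redA [273.3 412.4] 43 [8 8]
s redB [271.4 412.8] 5 [4 3]
s redB [276. 413.] 7 [3 5]
s green [230.4 392.7] 32 [7 8]
top trivet ((292.6020812988281, 290.0960388183594), (65.06111145019531, 65.47550201416016), 55.477752685546875) [487.4 -20.2  10. ]
side trivet ((336.7459411621094, 310.2319030761719), (57.94807815551758, 66.14610290527344), 93.8838119506836) [484.5 -14.6  10. ]
```

View pics/crops.png

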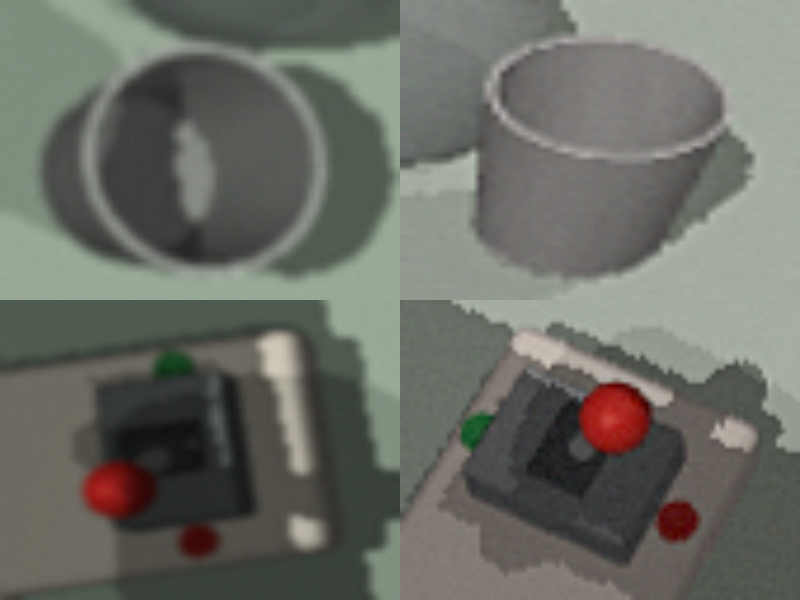

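The crops show the cup's rim centred at top pixel (473.3,291.3) and side pixel (424.7,188). The lever ball leans towards the red dot, and the black housing is about 40 px wide.

```bash
python3 - <<'E'
from h import *
np.set_printoptions(precision=1,suppress=True)
for k,a,b in(("ball",(151.5,294),(260,390)),("red",(166.1,306.1),(273.5,412.5)),("green",(161.8,264.8),(230.4,392.7)),("cup",(473.3,291.3),(424.7,188)),("trivet",(292.6,290.1),(336.7,310.2)),
  ("teacup",(387,286),(384,234)),("jar",(239,176),(220,262)),("tumA",(302,211),(286,239)),("tumB",(416,205),(340,177)),("decCap",(518,227),(404,116))): print(k,*cross(a,b))
for x in ((82,158),(327,158),(205,45),(205,271)): print(plane("top",(440+x[0]/6.15,265+x[1]/6),85))
r,g=plane("top",(166.1,306.1),31),plane("top",(161.8,264.8),31)
y=(r-g);print("dotdist",np.linalg.norm(y)); y/=np.linalg.norm(y); x=np.cross(y,[0,0,1]); print((r+g)/2,y,x)
E
```

```text
ball [473.1 244.  107.6] 0.30359029207242516
red [453.  240.5  31.6] 0.4264793205723093
green [540.2 255.4  30.7] 1.2098879917897134
cup [ 478.9 -379.8   76.2] 0.5411425585796964
trivet [487.9 -19.6   0.6] 0.5301605658014872
teacup [ 491.3 -213.4   60.4] 0.051442481122333
jar [705.6  80.9 113.9] 0.8931036780044748
tumA [634.6 -44.5 110.6] 0.34676225542642436
tumB [ 646.6 -268.6  106.4] 0.42445170348928046
decCap [ 576.3 -416.4  219.5] 1.2354479833480247
[ 478.5 -338.4   85. ]
[ 478.4 -415.2   85. ]
[ 515.2 -379.3   85. ]
[ 442.2 -374.8   85. ]
dotdist 87.53239292134613
[496.4 247.9  31. ] [-1.  -0.2  0. ] [-0.2  1.   0. ]
```

Checks hold: ball at z 108 and 24 mm to the off side (switch about 0.1), dots 87 mm apart at z 31, cup mouth 77 mm across. Next I'll close the fingers and push along the line from red to green with a force stop.

```bash
cat >> h.py <<'E'
O=np.array([496.5,248,0]); Y=np.array([-.985,-.171,0])
def at(py,z): return list(O+Y*py+[0,0,z])
def st(): s=bot.get_state(); print(round(s["t"],2),s["tcp_pos"].round(1),s["contact_force"].round(1),s["qpos"].round(2))
E
python3 - <<'E'
from h import *
ori=[np.pi,0,.172]
for p in (at(75,280),at(75,85),at(-10,85),[478,-377,280],[478,-377,126],[486.5,-18,53]): print(np.round(p,0),[solve_ik(p,[np.pi,0,w]) for w in (.172,)])
bot.grip(0.0); bot.movel([134.3,-533,280]); st()
bot.move_ptp(at(75,280),ori); st()
bot.movel(at(75,85)); st()
im=imaging.capture("side"); cv2.imwrite("pics/s2.png",im[280:,120:440])
E
```

```text
[423. 235. 280.] [array([ 0.35502225,  0.17276714, -0.270055  ,  1.12797419,  0.        ,
       -2.95857041])]
[423. 235.  85.] [array([ 0.35502225,  0.36436403, -0.56230764,  0.64412466,  0.        ,
       -2.95857041])]
[506. 250.  85.] [array([ 0.32742261,  0.49005021, -0.3493588 ,  0.73138731,  0.        ,
       -2.98617004])]
[ 478 -377  280] [array([-0.78900844,  0.41347348,  0.06116631,  1.21848916,  0.        ,
        2.18058422])]
[ 478 -377  126] [array([-0.78900844,  0.51727129, -0.179402  ,  0.87412304,  0.        ,
        2.18058422])]
[486. -18.  53.] [array([-0.18874525,  0.41724851, -0.58563383,  0.56791399,  0.        ,
        2.78084741])]
1.34 [ 134.3 -533.1  279.8] [ 0.5  0.2 -0.1] [-1.46  0.3  -0.11  1.17  0.    1.44]
4.99 [422.8 234.9 280. ] [-0.2 -0.3  0.2] [ 0.35  0.17 -0.27  1.13 -0.   -2.96]
6.44 [423.2 235.4  85.7] [-0.3 -0.3  0.3] [ 0.36  0.36 -0.56  0.64 -0.   -2.96]
```

View pics/s2.png

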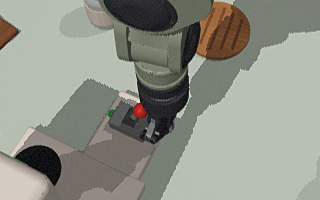

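The shut fingers stand beside the ball (140,112 in the crop) on the red-dot side, in line with the push.

```bash
python3 - <<'E'
from h import *
print(bot.movel(at(38,85),max_speed=80,threshold=10)); st()
print(bot.movel(at(-15,85),max_speed=40,threshold=10)); st()
bot.dwell(.3); st()
bot.movel(at(45,85)); bot.movel(at(75,250)); st()
s=imaging.capture("side"); t=imaging.capture("top")
for n,im,b in(("t",t,(130,220,225,320)),("s",s,(205,345,310,430))):
    for c,a,w in blobs(im,b,(0,130,60),(8,255,255)): print(n,c,a,w)
cv2.imwrite("pics/sw.png",np.hstack([cv2.resize(t[230:330,110:230],(400,330)),cv2.resize(s[345:430,205:310],(400,330))]))
E
```

```text
False
7.1 [459.  241.4  84.9] [0.8 0.2 0.3] [ 0.34  0.42 -0.47  0.68  0.   -2.97]
True
8.08 [498.2 248.2  84. ] [-1.7 -0.3  4.1] [ 0.33  0.48 -0.37  0.73  0.   -2.98]
8.38 [497.7 248.   83.6] [-0.8  0.2  1.2] [ 0.33  0.48 -0.37  0.73  0.   -2.98]
10.11 [422.3 235.  249.2] [-0.9  0.7 -0.3] [ 0.35  0.2  -0.32  1.06  0.   -2.96]
t [149.16030534 267.55725191] 131 [14 13]
t [166.66666667 305.71794872] 39 [7 8]
s [233.76646707 378.71856287] 167 [15 15]
s [273.30188679 412.41509434] 53 [9 8]
```

View pics/sw.png

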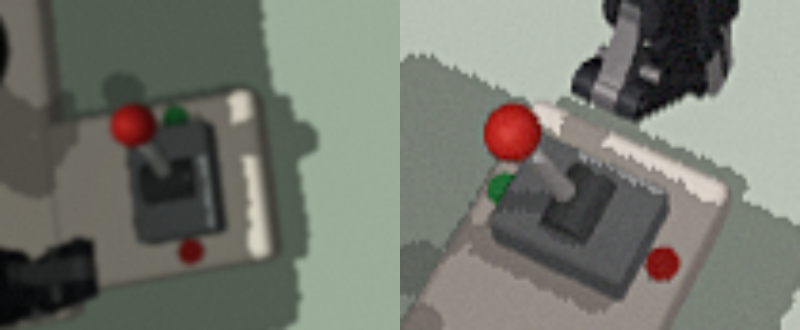

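The lever now leans towards the green dot in both views (top 149.2,267.6; side 233.8,378.7). I'll check its angle.

```bash
python3 - <<'E'
from h import *
p,e=cross((149.2,267.6),(233.8,378.7)); py=(p-O)@Y; print(p,e,py,"switch",.5-np.arctan2(py,p[2]-52))
E
```

```text
[524.22931968 252.7269858  104.6651045 ] 0.324736530294885 -28.12169445943533 switch 0.9904544747013628
```

The switch is fully on (0.99). Next I'll point at the cup.

```bash
python3 - <<'E'
from h import *
ori=[np.pi,0,.172]
bot.movel(at(75,290)); bot.move_ptp([478,-377,290],ori); st()
bot.movel([478,-377,126],max_speed=100); st(); 
im=imaging.capture("side"); bot.dwell(2.3); st()
cv2.imwrite("pics/cup.png",im[60:300,300:560])
E
```

```text
14.87 [ 478.1 -376.8  290. ] [-0.2  0.3  0.5] [-0.79  0.41  0.08  1.24  0.    2.18]
16.66 [ 478.3 -377.3  126.7] [ 0.7  0.5 -0.3] [-0.79  0.52 -0.18  0.87 -0.    2.18]
19.01 [ 478. -377.  126.] [-0.3 -0.2 -0. ] [-0.79  0.52 -0.18  0.87 -0.    2.18]
```

View pics/cup.png

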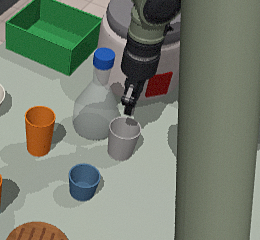

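The fingertips hang just above the middle of the cup's mouth (126,118 in the crop), and nothing has been disturbed. On to the trivet.

```bash
python3 - <<'E'
from h import *
ori=[np.pi,0,.172]
bot.movel([478,-377,290]); bot.move_ptp([486.5,-18,290],ori); st()
bot.movel([486.5,-18,53],max_speed=100); st()
bot.dwell(2.3); st()
s=imaging.capture("side"); t=imaging.capture("top"); cv2.imwrite("pics/end.png",np.hstack([cv2.resize(t,(400,300)),cv2.resize(s,(400,300))]))
E
```

```text
21.6 [486.9 -18.8 289.9] [-0.7  0.3  0.4] [-0.19  0.17 -0.24  1.15 -0.    2.78]
24.12 [486.8 -18.1  53.4] [ 0.7  0.7 -0.3] [-0.19  0.42 -0.59  0.57  0.    2.78]
26.42 [486.5 -18.   53. ] [ 0.6  0.1 -0.2] [-0.19  0.42 -0.59  0.57 -0.    2.78]
```

View pics/end.png

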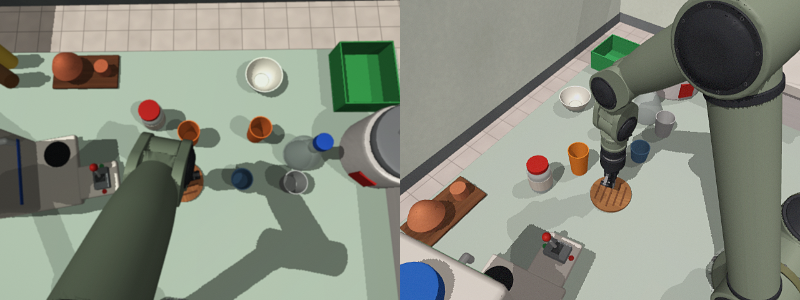

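The fingers point at the trivet's middle (608,185 in the side half), the lever is still on (top 94,167), and everything stands in its place.

```bash
python3 -c "
from bench import bot
print(bot.sign_off())"
```

```text
the job is handed in; nothing more can be done
None
```

The job is handed in: the switch is on (measured about 0.99 rad), the cup and then the trivet were each pointed at for over two seconds, and the arm finished pointing at the trivet with nothing else seen to move; the judge's verdict wasn't shown.

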